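# Scrub out the tall square pot and hold it up level

## Robot

A 6-joint arm with a two-finger parallel gripper is mounted at the origin on the work surface. World frame = base frame: x ahead of the robot, y to its left, z up, the work surface at z = 0. Lengths are in m, angles in rad, forces in N, time in s.
With the tool pointing down it reaches from about 0.375 to 0.825 m from the base axis. Payload 5.5 kg.
Tool frame: the origin (TCP) lies on the centre line of the jaws, within the pads' length; the fingertips stand 8 mm ahead of it and the grasp point (between the pads) lies 11 mm behind it; z points along the fingers, y is the direction in which the jaws open and shut (so a half turn about z gives the same grasp; the last joint's range is limited). The gripper opens to 85 mm and grips with 20 to 120 N. Pads are 22 mm wide; open, the fingers measure 114 mm over their backs; the gripper's body (76 mm by 85 mm) begins 54 mm behind the grasp point. The pads swing forward as they close: fully open they stand 13 mm farther back than shut.
Start: joints at [-1.273, 0.314, -0.047, 1.21, 0, 1.571], TCP at [0.176, -0.574, 0.239] pointing down, gripper open.
Joint ranges: [-2.67, 2.67], [-0.69, 1.73], [-1.03, 1.25], [-2.08, 2.16], [-1.42, 1.45], [-3.14, 3.14]. Speed limits (rad/s): [2.39, 2.39, 3.01, 3.14, 3.14, 3.14].

## Interface

Orientations are given as a unit quaternion [w, x, y, z].
In Python, from workcell import * gives the robot as it stands.
- The arm moves only by the shell command python3 -m creep 'ROWS' [OPENING] [FORCE]. ROWS is JSON, a list of rows, each a list of 6 numbers: the shift along the tool's x, y, z in units of 800 mm (1.0 is 800 mm), then the turn, a rotation vector about the tool's x, y, z in units of 180 degrees (1.0 is 180 degrees). In form: [[dx, dy, dz, ax, ay, az], ...]. A call has 1 to 20 rows; each row is the pose to reach, as a shift and turn from the pose measured when the call began, along the tool's axes at that moment, turning the shorter way round; what a row does not reach only later rows make up. A row lasts 1/12 s, in which the tool goes at most 41.7 mm and 7.16 degrees, less where a joint would pass 70% of its speed; a pose out of reach is approached as far as the arm can. A call with a number of a shift or a turn outside -1 to 1 is refused whole. A call with a gripper value outside its range is refused whole. OPENING is the closure, from -1 (fully open) to 1 (shut), set as the call begins (- or left out, the last holds). The fingers move at their own pace and stop on an object; FORCE is the grip in N (left out, the last holds). Time passes only in rows, so rows that repeat a pose let the fingers close. It gives the time, the measured TCP pose, the force and the opening at its end, in the units of the state.
- get_state(): the state, without advancing time (a new reading comes with each control period).
- capture(name): name is "side" or "top" or "wrist"; returns the picture (400x640x3 uint8, red, green, blue); there is no depth.
- calibration(name): a dict with "vertical_fov" (degrees; the focal length in pixels is half the picture's height over the tangent of half this angle, whatever the lens; pixels are square), "cx", "cy" (the principal point, pixels), "k1" (the pictures are not rectified: a ray, as slopes to the right and down, at radius r is drawn at 1 + k1 r^2 times it, then the intrinsics apply), "R" (3x3) and "t" (3): a world point X has camera coordinates R X + t; the wrist camera has in their place "mount" (4x4, takes a point from camera to tool coordinates, whose origin is the TCP and whose axes are the flange's). Camera axes: x right, y down, z forward; pixel columns grow to the right and rows downward; lengths in m; the calibration is good to about 2 mm. A picture is of the moment at which its call begins: read the wrist's pose just before it. calibration takes no time and is no camera call.
- hand_in(): hands the job in, once; it reports no verdict.
The state is a dict: "time_s": time; "q": joint angles; "qvel": joint speeds; "joint_torque": joint torques, N m; "eef_pos": TCP position; "tool_rot": TCP orientation; "contact_force": force on the tool from outside, world axes, zero at the start; "wrist_torque": the same for the moment, N m; "grip_width": opening from 0.0 (shut) to 1.0 (fully open).
Only numpy, scipy, OpenCV 4.12 (cv2) and the standard library are available. Lean on these libraries where they do the work, as an engineer would, in place of code of your own. Each camera call takes 0.05 s, during which the arm holds its last target. There are 200 camera calls.

## Task

Take the long brush from its steel stand and scrub out the tall square plant pot as it stands on the bench: right down to the bottom and back up to about the rim, twice. Put the brush back down in its stand and let go of it, then lift the square pot by its sides about 15 cm clear of the bench and finish while still holding it there, upright, level and still, touching nothing but the gripper. Leave all the other things on the bench where they are and do not knock the pot over.

Things in the scene. Friction and masses are not known exactly. Their poses are not given: they have to be found in the camera images.
- square_pot: the pot to clean: tall square green plastic plant pot, loose, upright, open at the top; straight sides 58 x 58 mm outside, 100 mm tall, walls 4 mm (mouth 50 x 50 mm), inner floor 4 mm above its underside, about 0.12 kg. Origin: centre of its underside; z up, x and y square to its sides. Its yaw varies; it, the brush stand and the tall round pot may swap places
- brush: long pot brush, 195 mm, standing upright, head down, loose in the steel stand: white round bristle head (rigid, 34 mm diameter, from 0 to 60 mm above the origin), steel neck 10 mm diameter (60 to 110 mm), plain wooden round handle 20 mm diameter (110 to 195 mm), about 0.09 kg. Origin: centre of the flat bottom of the head; z runs up along the handle
- stand: brush stand: upright steel tube fixed to the bench, 60 mm outside diameter, 48 mm bore, 85 mm tall, open at the top, inner floor 6 mm above its underside. Origin: centre of its underside, z up
- round_pot: bystander: tall round green plastic pot, 70 mm across at the rim (52 mm at the foot), 100 mm tall, loose; origin at the centre of its underside. (Also fixed to the bench, out at the sides: at the left a kneeling block with a seedling tray and a hand fork on it, 115 mm high; at the right a ceramic caddy with a hinged lid and knob, about 240 mm high)
- wide_pot: bystander: wide round terracotta pot, 116 mm across, 85 mm tall, loose, farther from the robot; origin at the centre of its underside
- bottle: bystander: amber bottle, 70 mm diameter, 170 mm tall, loose, farther from the robot; origin at the centre of its underside
- saucer: bystander: terracotta saucer, 110 mm across, 16 mm tall, loose, near the robot; origin at the centre of its underside
Mind the look-alikes: they are no part of the job. What is shaped like the brush but pink is not meant. There is more than one size of the stand; the one meant has the size given above.

How it is judged:
On the way, in this order (a step that is already met when the one before it is completed fails the run):
1. the brush is down at the bottom inside the square pot, which stands on the bench (z of brush in the frame of square_pot below 0.022 m and x of brush in the frame of square_pot between -0.025 and 0.025 m and y of brush in the frame of square_pot between -0.025 and 0.025 m and height (world z) of square_pot below 0.015 m and angle between square_pot's own z axis and vertical below 0.15 rad), for 0.1 s.
2. the brush is drawn up to near the pot's rim (z of brush in the frame of square_pot above 0.07 m and height (world z) of square_pot below 0.015 m and angle between square_pot's own z axis and vertical below 0.15 rad), for 0.1 s.
3. the brush is down at the bottom a second time (all of step 1), for 0.1 s.
4. the brush is drawn up a second time (all of step 2), for 0.1 s.
5. the brush stands in its stand again, let go (z of brush in the frame of stand below 0.02 m and horizontal distance between brush and stand below 0.015 m and angle between brush's own z axis and vertical below 0.25 rad and contact force between the fingers and brush below 0.1 N), for 0.2 s.
At the end, for the whole second after the job is handed in: The gripper holds the square pot, underside 11.5 to 19 cm above the bench, within 0.12 rad of upright, still (under 0.02 m/s, 0.15 rad/s), touching no other listed thing; the brush, let go, stands in its stand (foot under 20 mm above the stand's underside, within 15 mm of its axis) (all of step 5 and height (world z) of square_pot between 0.115 and 0.19 m and angle between square_pot's own z axis and vertical below 0.12 rad and linear speed of square_pot below 0.02 m/s and angular speed of square_pot below 0.15 rad/s and contact force between the fingers and square_pot above 2 N and contact force between square_pot and round_pot below 0.2 N and contact force between square_pot and wide_pot below 0.2 N and contact force between square_pot and bottle below 0.2 N and contact force between square_pot and stand below 0.2 N and contact force between square_pot and brush below 0.2 N); the arm keeps its last pose, push and grip.
It fails at once if the square pot is knocked over (angle between square_pot's own z axis and vertical above 0.6 rad).
It fails at once if another thing on the bench is moved by more than 4 cm (distance of any of round_pot, wide_pot, bottle, saucer from where it was at the start of the episode above 0.04 m).
It also fails if it takes over 72 s, if anything falls off the work surface, if the arm or the gripper's body presses on something with over 40 N, if the wrist force passes 120 N, or if a joint passes its speed limit or range.

## Working session

There is one attempt and no reset: what is moved stays moved. The work goes in short steps, Python scripts to look and compute and a shell command to move; the robot and the scene stay as the last step left them, time stands still between calls to the robot, and variables do not carry over. Pictures are saved under pics/ and viewed, about 8 in all and at most 12, crops included, and the job is handed in when it is done.

```bash
ls; mkdir -p pics
python3 - <<'E'
from workcell import *
import cv2
s=get_state(); print({k:s[k] for k in('time_s','eef_pos','tool_rot','grip_width')})
for n in('top','side'):
    c=calibration(n); print(n,c)
    cv2.imwrite(f'pics/{n}0.png',capture(n)[:,:,::-1])
print(calibration('wrist'))
E
```

```text
pics
{'time_s': 0.0, 'eef_pos': array([ 0.17590382, -0.57306327,  0.23845216]), 'tool_rot': array([-8.30100731e-04,  9.88935583e-01,  1.48343230e-01, -1.02941538e-04]), 'grip_width': 0.9998194516720059}
top {'vertical_fov': 54.63863023168559, 'cx': 324.76167404125994, 'cy': 195.59849467096765, 'k1': -0.058795439024676995, 'R': array([[-0.01729263, -0.99964533, -0.02025306],
       [-0.99261834,  0.01959595, -0.11968639],
       [ 0.12004082,  0.01803386, -0.99260515]]), 't': array([0.03191165, 0.6009271 , 0.87702517])}
side {'vertical_fov': 48.137198312914286, 'cx': 324.30289677818655, 'cy': 191.96319519397036, 'k1': 0.021813978214630905, 'R': array([[-0.86974474, -0.49332167, -0.01333482],
       [-0.2882502 ,  0.52975742, -0.79766466],
       [ 0.40056948, -0.68992087, -0.6029538 ]]), 't': array([0.5230649 , 0.18560525, 0.80511427])}
{'vertical_fov': 65.38676685088723, 'cx': 321.84383975438163, 'cy': 200.87667996462977, 'k1': 0.0022381055949153216, 'mount': array([[-1.50880779e-03, -9.56403569e-01, -2.92044410e-01,
         7.44928192e-02],
       [ 9.99998843e-01, -1.50008521e-03, -2.53794253e-04,
        -1.56518867e-03],
       [-1.95361770e-04, -2.92044455e-01,  9.56404725e-01,
        -1.34320779e-01],
       [ 0.00000000e+00,  0.00000000e+00,  0.00000000e+00,
         1.00000000e+00]])}
```

View pics/top0.png

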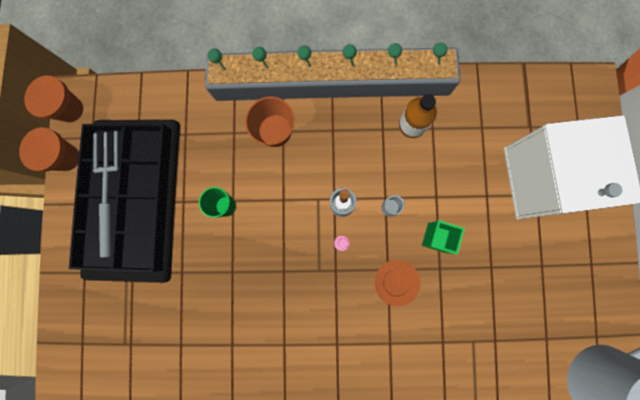

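View pics/side0.png

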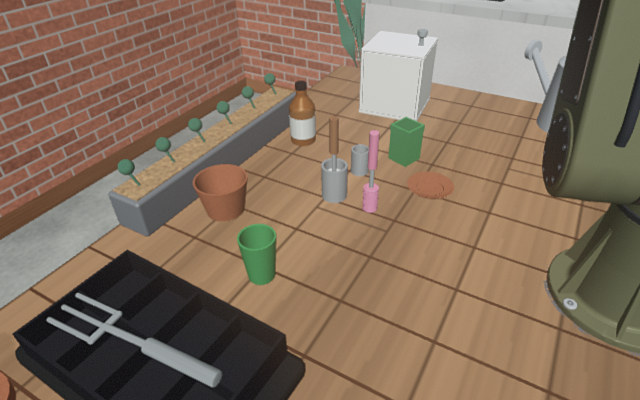

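Top view: brush in its stand at (343,202), narrow look-alike tube (392,206), pink brush (342,243), square pot (444,237), saucer (398,283), round pot (215,202). The side view agrees: stand (335,180), square pot (406,142), pink brush (371,175).

```bash
cat > h.py <<'E'
import numpy as np, cv2
from workcell import *
from scipy.spatial.transform import Rotation as Ro
from scipy.optimize import minimize
def Rt(s=None):
    s=s or get_state(); q=s['tool_rot']; return Ro.from_quat([q[1],q[2],q[3],q[0]]).as_matrix(), np.array(s['eef_pos'])
def cam(n,s=None):
    c=calibration(n); f=200/np.tan(np.radians(c['vertical_fov']/2))
    if n=='wrist':
        R,p=Rt(s); T=np.eye(4);T[:3,:3]=R;T[:3,3]=p; M=np.linalg.inv(T@np.array(c['mount'])); return M[:3,:3],M[:3,3],f,c['cx'],c['cy'],c['k1']
    return np.array(c['R']),np.array(c['t']),f,c['cx'],c['cy'],c['k1']
def proj(C,X):
    R,t,f,cx,cy,k=C; Y=np.atleast_2d(X)@R.T+t; u=Y[:,:2]/Y[:,2:]; u=u*(1+k*(u**2).sum(1,keepdims=True)); return u*f+[cx,cy]
def ray(C,p,z):
    R,t,f,cx,cy,k=C; d=(np.array(p,float)-[cx,cy])/f; u=d.copy()
    for _ in range(20): u=d/(1+k*(u@u))
    o=-R.T@t; v=R.T@np.r_[u,1]; return o+v*(z-o[2])/v[2]
def sil(C,pts,S=4):
    h=cv2.convexHull((proj(C,pts)*S+S/2).astype(np.float32)); m=np.zeros((400*S,640*S),np.uint8)
    cv2.fillConvexPoly(m,np.round(h).astype(np.int32),1); return m
def box(x,y,a,w=.029,H=.1):
    c,s=np.cos(a),np.sin(a); return np.array([[x+c*i*w-s*j*w,y+s*i*w+c*j*w,z] for i in(-1,1) for j in(-1,1) for z in(0,H)])
def cyl(x,y,r,z0,z1,r1=None):
    t=np.linspace(0,2*np.pi,60); r1=r1 or r
    return np.vstack([np.c_[x+r*np.cos(t),y+r*np.sin(t),0*t+z0],np.c_[x+r1*np.cos(t),y+r1*np.sin(t),0*t+z1]])
E
python3 - <<'E'
from h import *
Cs={n:cam(n) for n in('top','side')}; im={n:cv2.imread(f'pics/{n}0.png') for n in Cs}
for nm,p,z in(('stand rim',(343,202),.085),('brush top',(344,194),.2),('pink',(342,243),.195),('small',(392,205),.06),('pot',(444,237),.1),('saucer',(398,283),.016),('round',(215,202),.1)): print(nm,ray(Cs['top'],p,z).round(3))
tot={}
for n in Cs:
    hsv=cv2.cvtColor(im[n],cv2.COLOR_BGR2HSV); g=cv2.inRange(hsv,(45,80,30),(80,255,255))//255
    N,l,st,ce=cv2.connectedComponentsWithStats(g); w=l[237,444] if n=='top' else l[142,406]
    tot[n]=cv2.resize((l==w).astype(np.uint8),None,fx=4,fy=4,interpolation=cv2.INTER_NEAREST); print(n,st[w])
p0=ray(Cs['top'],(444,237),.1)[:2]
def iou(v,ns):
    return sum(1-((a:=sil(Cs[n],box(v[0],v[1],v[2]*.1)))&tot[n]).sum()/(a|tot[n]).sum() for n in ns)
for ns in(['top'],['side'],['top','side']):
    r=min((minimize(iou,[p0[0],p0[1],a*10],args=(ns,),method='Nelder-Mead',options=dict(initial_simplex=np.array([p0.tolist()+[a*10]]*4)+np.diag([.02,.02,3.])[[0,0,1,2]]*np.array([[0],[1],[1],[1]]))) for a in(-.6,-.3,0,.3,.6)),key=lambda r:r.fun)
    print(ns,r.x*[1,1,.1],r.fun)
a=cv2.resize(im['top'][170:270,310:480],None,fx=4,fy=4,interpolation=cv2.INTER_CUBIC)
cv2.imwrite('pics/crop.png',a)
E
```

```text
stand rim [ 0.58  -0.02   0.085]
brush top [ 0.584 -0.019  0.2  ]
pink [ 0.49  -0.014  0.195]
small [ 0.574 -0.133  0.06 ]
pot [ 0.498 -0.237  0.1  ]
saucer [ 0.394 -0.147  0.016]
round [0.584 0.263 0.1  ]
top [ 422  220   42   35 1020]
side [ 389  117   35   50 1320]
['top'] [ 0.49939625 -0.24627577 -0.33191568] 0.04356797547459024
['side'] [ 0.50247552 -0.24646366 -0.27317884] 0.04074377905386928
['top', 'side'] [ 0.50030681 -0.24573417 -0.3075294 ] 0.11491204771733843
```

View pics/crop.png

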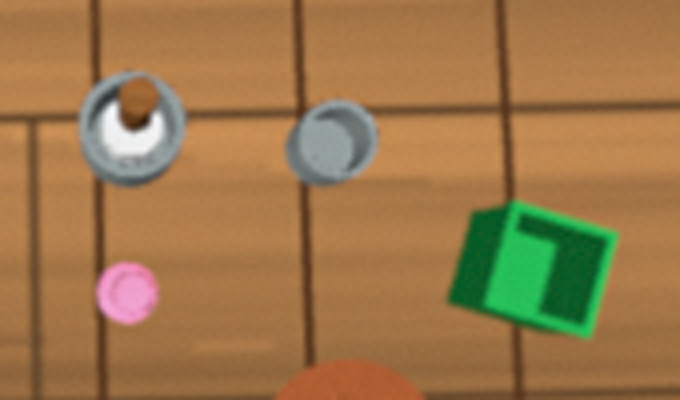

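Brush upright in stand near (0.58,-0.02); pot rim centre at crop (552,269). Next: look from above the stand with the wrist camera.

```bash
cat >> h.py <<'E'
def go(x,y,z,yaw):
    R,p=Rt(); c,s=np.cos(yaw),np.sin(yaw); G=np.array([[c,s,0],[s,-c,0],[0,0,-1.]])
    d=np.array([x,y,z])-p; w=Ro.from_matrix(R.T@G).as_rotvec()
    print('go',(R.T@d/.8).round(4),(w/np.pi).round(4),'rows>=',round(max(np.linalg.norm(d)/.0417,np.degrees(np.linalg.norm(w))/7.16),1))
E
python3 - <<'E'
from h import *
C=cam('top')
for p in((507,150),(516,217),(548,127)): print(ray(C,p,.24).round(3),ray(C,p,.0).round(3))
go(.40,-.25,.36,-.3)
go(.55,-.03,.36,-.3)
E
```

```text
[ 0.656 -0.324  0.24 ] [ 0.712 -0.436  0.   ]
[ 0.531 -0.331  0.24 ] [ 0.544 -0.446  0.   ]
[ 0.699 -0.407  0.24 ] [ 0.77  -0.548  0.   ]
go [ 0.3863 -0.3042 -0.1514] [-5.000e-04  1.000e-04  1.903e-01] rows>= 9.9
go [ 0.6462 -0.512  -0.151 ] [-5.000e-04  1.000e-04  1.903e-01] rows>= 16.1
```

```bash
python3 -m creep '[[0.05,-0.03,-0.15,0,0,0],[0.05,-0.03,-0.15,0,0,0],[0.05,-0.03,-0.15,0,0,0],[0.386,-0.304,-0.151,0,0,0.19],[0.386,-0.304,-0.151,0,0,0.19],[0.386,-0.304,-0.151,0,0,0.19],[0.386,-0.304,-0.151,0,0,0.19],[0.386,-0.304,-0.151,0,0,0.19],[0.386,-0.304,-0.151,0,0,0.19],[0.386,-0.304,-0.151,0,0,0.19],[0.646,-0.512,-0.151,0,0,0.19],[0.646,-0.512,-0.151,0,0,0.19],[0.646,-0.512,-0.151,0,0,0.19],[0.646,-0.512,-0.151,0,0,0.19],[0.646,-0.512,-0.151,0,0,0.19],[0.646,-0.512,-0.151,0,0,0.19],[0.646,-0.512,-0.151,0,0,0.19],[0.646,-0.512,-0.151,0,0,0.19],[0.646,-0.512,-0.151,0,0,0.19],[0.646,-0.512,-0.151,0,0,0.19]]' -1 40
python3 - <<'E'
from h import *
s=get_state(); im=capture('wrist')[:,:,::-1]; C=cam('wrist',s); cv2.imwrite('pics/w1.png',im)
np.save('w1.npy',dict(C=C),allow_pickle=True)
print(s['time_s'],s['eef_pos'],s['tool_rot'])
for nm,X in(('stand rim',(.58,-.02,.085)),('brush top',(.583,-.02,.2)),('pot rim',(.5,-.246,.1))): print(nm,proj(C,X))
E
```

```text
time_s: 1.77
eef_pos: [0.525, -0.1173, 0.3596]
tool_rot: [-0.018, 0.993, -0.12, 0.001]
contact_force: [0.3, 0.3, -0.8]
grip_width: 0.999
1.7667 [ 0.5250227  -0.11727652  0.35957113] [-1.79284358e-02  9.92628346e-01 -1.19861619e-01  8.55076238e-04]
stand rim [[248.06339813 140.08636334]]
brush top [[215.4358245  150.03349808]]
pot rim [[434.5655153  161.08445754]]
```

View pics/w1.png

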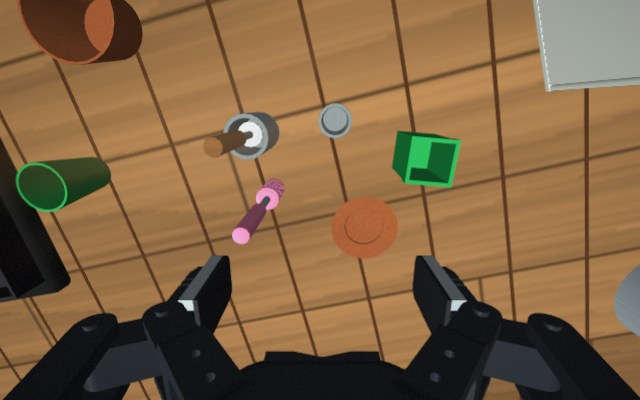

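Wrist picture: brush handle top (214,146), stand rim about (246,137), pot rim centre (434,161) – all within ~4 px of predictions. Moving over the brush.

Run:
```python
from h import *
C=np.load('w1.npy',allow_pickle=True).item()['C']
print(ray(C,(246,137),.085),ray(C,(214,146),.2),ray(C,(434.5,161),.1))
go(.583,-.02,.30,-.3)
```

```text
[ 0.58442389 -0.01858772  0.085     ] [ 0.5869264  -0.01995083  0.2       ] [ 0.50012527 -0.24593566  0.1       ]
go [ 0.0413 -0.1326  0.0792] [-0.0115  0.0011  0.0189] rows>= 3.1
```

```bash
python3 -m creep '[[0.041,-0.133,0.079,-0.0115,0.001,0.019],[0.041,-0.133,0.079,-0.0115,0.001,0.019],[0.041,-0.133,0.079,-0.0115,0.001,0.019],[0.041,-0.133,0.079,-0.0115,0.001,0.019],[0.041,-0.133,0.079,-0.0115,0.001,0.019],[0.041,-0.133,0.079,-0.0115,0.001,0.019],[0.041,-0.133,0.079,-0.0115,0.001,0.019],[0.041,-0.133,0.079,-0.0115,0.001,0.019]]'
python3 - <<'E'
from h import *
s=get_state(); im=capture('wrist')[:,:,::-1].copy(); C=cam('wrist',s)
np.save('w2.npy',dict(C=C),allow_pickle=True); cv2.imwrite('pics/w2raw.png',im)
b=cv2.resize(im,None,fx=3,fy=3,interpolation=cv2.INTER_CUBIC)
def dr(P,col): cv2.polylines(b,[np.round((proj(C,P)+.5)*3).astype(int)],True,col,1)
dr(cyl(.582,-.019,.030,0,.085)[60:],(0,0,255)); dr(cyl(.582,-.019,.024,0,.085)[60:],(0,0,255)); dr(cyl(.585,-.02,.010,0,.201)[60:],(255,0,0))
q=proj(C,(.583,-.02,.13))[0]; print(q, s['eef_pos'],s['tool_rot'],s['time_s'])
x0,y0=int(max(0,q[0]*3-400)),int(max(0,q[1]*3-300)); cv2.imwrite('pics/w2.png',b[y0:y0+600,x0:x0+800]); print('crop origin',x0/3,y0/3)
E
```

```text
time_s: 2.48
eef_pos: [0.5576, -0.1215, 0.302]
tool_rot: [-0.018, 0.993, -0.117, 0.002]
contact_force: [-0.3, 0.0, -0.1]
grip_width: 1.005
[226.74013776 180.12614731] [ 0.55757464 -0.12145569  0.30200287] [-0.01798882  0.99300454 -0.11668581  0.00167545] 2.4833
crop origin 93.33333333333333 80.0
```

View pics/w2.png

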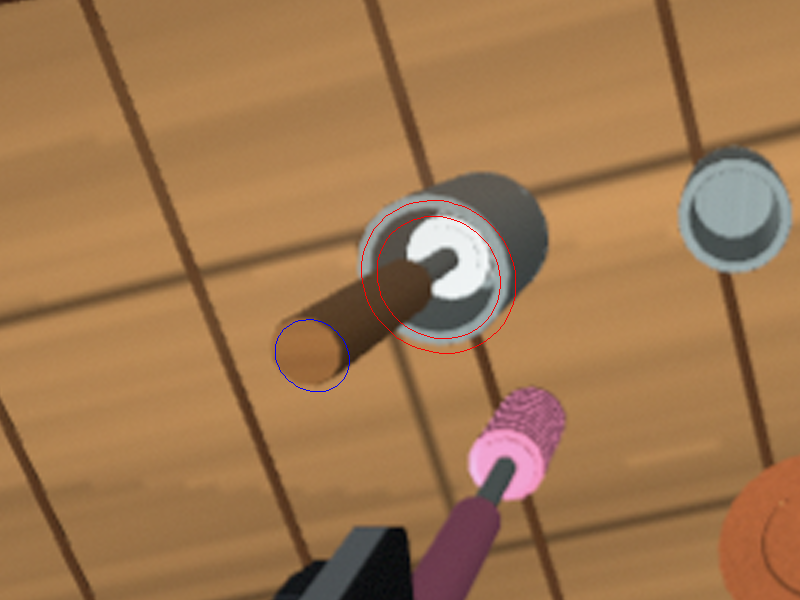

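Run:
```python
from h import *
s=get_state()
for k in('time_s','q','qvel','joint_torque','contact_force','wrist_torque','eef_pos'): print(k,np.round(s[k],3))
go(.583,-.02,.30,-.3); go(.583,-.02,.30,1.27)
```

```text
time_s 2.533
q [-2.350e-01  2.420e-01 -1.000e-03  1.329e+00  3.600e-02  3.141e+00]
qvel [ 0.001 -0.003 -0.     0.003 -0.001  0.   ]
joint_torque [ -0.089 -50.507  34.701   0.106   0.139   0.   ]
contact_force [ 0.085 -0.44   0.293]
wrist_torque [-0.024 -0.032  0.026]
eef_pos [ 0.558 -0.121  0.302]
go [ 0.0015 -0.1305  0.0071] [-0.0115  0.0006  0.021 ] rows>= 2.5
go [ 0.0015 -0.1305  0.0071] [-0.0094 -0.0084 -0.4786] rows>= 12.0
```

Last picture shows handle top at crop (308,350), stand rim at (435,270). The wrist joint is at its limit, so I use yaw 1.27 (camera to the left) instead.

Run:
```python
from h import *
C=np.load('w2.npy',allow_pickle=True).item()['C']
f=lambda u,v:(93.33+u/3-.5,80+v/3-.5)
print(ray(C,f(435,270),.085),ray(C,f(308,350),.201), ray(C,f(447,257),.066))
go(.585,-.019,.30,1.27)
```

```text
[ 0.58536463 -0.018748    0.085     ] [ 0.58675089 -0.01949226  0.201     ] [ 0.58700451 -0.01851081  0.066     ]
go [ 0.0036 -0.1323  0.0072] [-0.0094 -0.0084 -0.4786] rows>= 12.0
```

```bash
python3 -m creep '[[0.004,-0.132,0.007,-0.009,-0.008,-0.478],[0.004,-0.132,0.007,-0.009,-0.008,-0.478],[0.004,-0.132,0.007,-0.009,-0.008,-0.478],[0.004,-0.132,0.007,-0.009,-0.008,-0.478],[0.004,-0.132,0.007,-0.009,-0.008,-0.478],[0.004,-0.132,0.007,-0.009,-0.008,-0.478],[0.004,-0.132,0.007,-0.009,-0.008,-0.478],[0.004,-0.132,0.007,-0.009,-0.008,-0.478],[0.004,-0.132,0.007,-0.009,-0.008,-0.478],[0.004,-0.132,0.007,-0.009,-0.008,-0.478],[0.004,-0.132,0.007,-0.009,-0.008,-0.478],[0.004,-0.132,0.007,-0.009,-0.008,-0.478],[0.004,-0.132,0.007,-0.009,-0.008,-0.478],[0.004,-0.132,0.007,-0.009,-0.008,-0.478],[0.004,-0.132,0.007,-0.009,-0.008,-0.478],[0.004,-0.132,0.007,-0.009,-0.008,-0.478]]'
cat >> h.py <<'E'
def look(name,items,c,sc=3):
    s=get_state(); im=capture('wrist')[:,:,::-1].copy(); C=cam('wrist',s); np.save(name+'.npy',dict(C=C),allow_pickle=True)
    b=cv2.resize(im,None,fx=sc,fy=sc,interpolation=cv2.INTER_CUBIC)
    for P in items: cv2.polylines(b,[np.round((proj(C,P)+.5)*sc).astype(int)],True,(0,0,255),1)
    q=proj(C,c)[0]*sc; x0,y0=int(np.clip(q[0]-400,0,640*sc-800)),int(np.clip(q[1]-300,0,400*sc-600))
    cv2.imwrite(f'pics/{name}.png',b[y0:y0+600,x0:x0+800]); print('origin',x0,y0,'state',s['time_s'],s['eef_pos'],s['tool_rot'],s['q'].round(2))
E
python3 - <<'E'
from h import *
look('w3',[cyl(.584,-.019,.03,0,.085)[60:],cyl(.586,-.019,.01,0,.201)[60:],box(.5,-.246,-.3)[[1,3,7,5]]],(.586,-.019,.15),2)
go(.586,-.019,.153,1.27)
E
```

```text
time_s: 3.87
eef_pos: [0.5853, -0.0193, 0.3003]
tool_rot: [-0.001, 0.806, 0.592, 0.001]
contact_force: [-1.2, 0.3, 0.6]
grip_width: 1.003
origin 246 78 state 3.8667 [ 0.58525879 -0.01932435  0.30034212] [-5.22624827e-04  8.06298695e-01  5.91507846e-01  7.81075513e-04] [-0.03  0.27  0.03  1.33  0.    1.84]
go [0.0004 0.0008 0.1841] [ 0.     -0.0006 -0.0012] rows>= 3.5
```

View pics/w3.png

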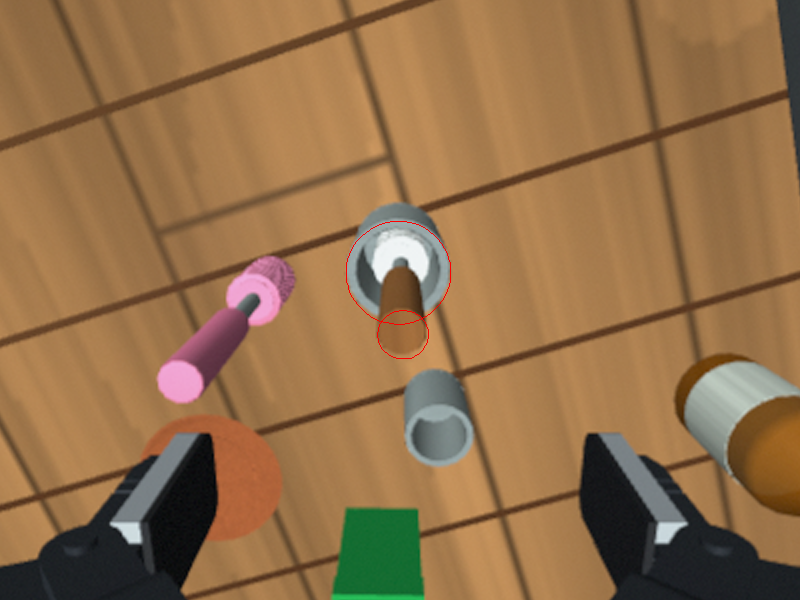

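Overlay matches the handle and stand (handle top (402,329), rim (398,268), ~2 px vertical bias). Descend and grip.

```bash
python3 -m creep '[[0.001,0.001,0.05,0,0,0],[0.001,0.001,0.1,0,0,0],[0.001,0.001,0.15,0,0,0],[0.001,0.001,0.184,0,0,0],[0.001,0.001,0.184,0,0,0],[0.001,0.001,0.184,0,0,0],[0.001,0.001,0.184,0,0,0]]' -1 40
python3 -m creep '[[0,0,0,0,0,0],[0,0,0,0,0,0],[0,0,0,0,0,0],[0,0,0,0,0,0],[0,0,0,0,0,0],[0,0,0,0,0,0],[0,0,0,0,0,0],[0,0,0,0,0,0],[0,0,0,0,0,0],[0,0,0,0,0,0]]' 1 40
python3 - <<'E'
from h import *
x,y,z=get_state()['eef_pos']; print(z)
go(x,y,.31,1.27)
go(.5,-.246,.31,1.27)
E
```

```text
time_s: 4.5
eef_pos: [0.5876, -0.0186, 0.155]
tool_rot: [0.0, 0.806, 0.591, 0.002]
contact_force: [0.4, 0.3, 0.5]
grip_width: 1.0
time_s: 5.33
eef_pos: [0.5876, -0.0185, 0.1555]
tool_rot: [0.0, 0.806, 0.591, 0.002]
contact_force: [-1.0, 0.1, 5.1]
grip_width: 0.228
0.15554721675159047
go [ 0.0005  0.0005 -0.1931] [ 0.0008 -0.0009 -0.0013] rows>= 3.7
go [-0.3036 -0.0186 -0.1939] [ 0.0008 -0.0009 -0.0013] rows>= 6.9
```

```bash
python3 -m creep '[[0,0,-0.03,0,0,0],[0,0,-0.06,0,0,0],[0,0,-0.1,0,0,0],[0,0,-0.14,0,0,0],[0,0,-0.18,0,0,0],[0,0,-0.19,0,0,0],[0,0,-0.193,0,0,0],[0,0,-0.193,0,0,0],[0,0,-0.193,0,0,0]]'
python3 -m creep '[[-0.03,-0.002,0,0,0,0],[-0.06,-0.004,0,0,0,0],[-0.1,-0.007,0,0,0,0],[-0.14,-0.009,0,0,0,0],[-0.18,-0.012,0,0,0,0],[-0.22,-0.014,0,0,0,0],[-0.26,-0.016,0,0,0,0],[-0.29,-0.018,0,0,0,0],[-0.304,-0.019,0,0,0,0],[-0.304,-0.019,0,0,0,0],[-0.304,-0.019,0,0,0,0],[-0.304,-0.019,0,0,0,0]]'
python3 - <<'E'
from h import *
look('w4',[box(.5,-.246,-.3)[[1,3,7,5]],box(.5,-.246,-.3,.025)[[1,3,7,5]],cyl(.5,-.246,.017,0,.16)[60:]],(.5,-.246,.1),2)
cv2.imwrite('pics/s4raw.png',capture('side')[:,:,::-1])
cv2.imwrite('pics/s4.png',cv2.resize(cv2.imread('pics/s4raw.png')[30:230,280:500],None,fx=3,fy=3,interpolation=cv2.INTER_CUBIC))
E
```

```text
time_s: 6.08
eef_pos: [0.5864, -0.0188, 0.308]
tool_rot: [-0.001, 0.806, 0.591, 0.001]
contact_force: [-0.4, -0.6, -1.3]
grip_width: 0.219
time_s: 7.08
eef_pos: [0.4989, -0.2452, 0.3067]
tool_rot: [-0.001, 0.806, 0.592, 0.001]
contact_force: [-0.5, -0.3, -0.8]
grip_width: 0.22
origin 248 55 state 7.0833 [ 0.49890058 -0.24516566  0.30666015] [-1.48133363e-03  8.06100978e-01  5.91775737e-01  7.03856834e-04] [-0.46  0.21 -0.03  1.33  0.    1.42]
```

View pics/w4.png

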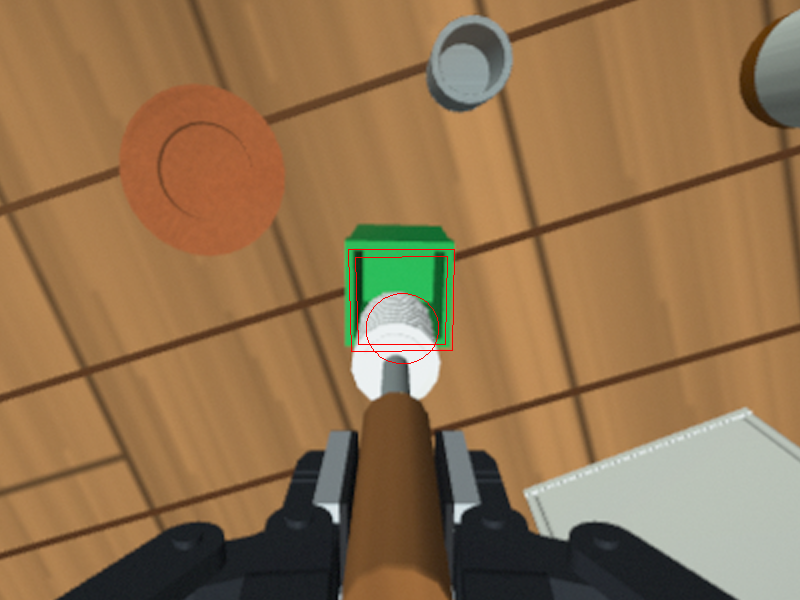

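View pics/s4.png

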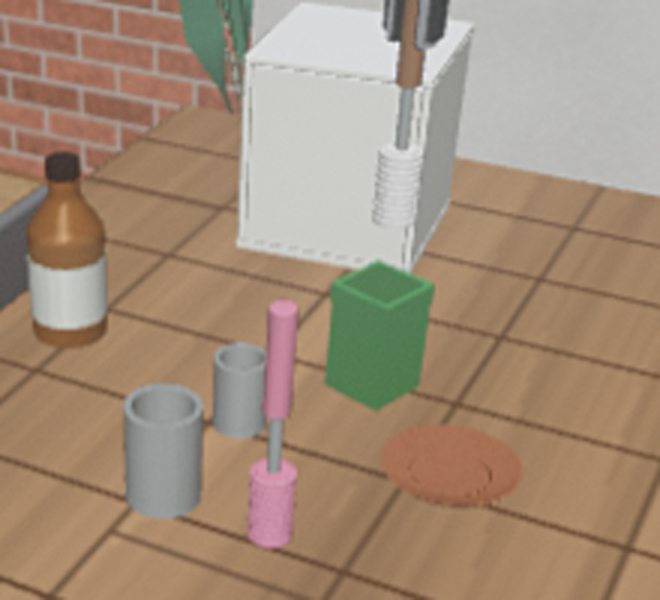

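Wrist view: brush head bottom rim about (401,328) as predicted, pot about 6 px higher than predicted. Side view: brush leans slightly, head bottom (395,218), handle at the pads (411,75). Checking tilt by projection.

Run:
```python
from h import *
C=cam('side'); x,y,z=.499,-.2455,.307
f=lambda X:(proj(C,X)[0]-[280,30]+.5)*3
for b,n in((0,'bottom'),(.06,'head top'),(.11,'handle low'),(.13,'h')): print(n,f((x,y,z-.1495+b)))
for dx,dy in((.005,0),(0,.005)): print(f((x+dx,y+dy,z-.1495))-f((x,y,z-.1495)))
print('pink top/bot',f((.49,-.014,.195)),f((.49,-.014,0)))
# handle/head edges in side image
im=cv2.imread('pics/s4raw.png'); b=cv2.resize(im[30:230,280:500],None,fx=3,fy=3,interpolation=cv2.INTER_CUBIC)
hsv=cv2.cvtColor(b,cv2.COLOR_BGR2HSV)
for r in(60,70,80): c=np.where((hsv[r,370:450,1]>90))[0]+370; print(r,c.min(),c.max(),c.mean())
W=cam('wrist'); g=np.load('w4.npy',allow_pickle=True).item()['C']
for X in((.499,-.2455,.157),(.5,-.246,.1)): print((proj(g,X)[0]+.5)*2-[248,55])
raw=cv2.imread('pics/w4.png'); h=cv2.cvtColor(raw,cv2.COLOR_BGR2HSV)
for r in(410,450,480): c=np.where((h[r,350:440,1]>90))[0]+350; print(r,c.min(),c.max())
```

```text
bottom [393.78034115 220.72973726]
head top [401.89431867 149.56292588]
handle low [409.13442268  86.26601595]
h [412.16302511  59.84497954]
[-5.89830583 -1.29188478]
[-2.26066427  2.46533007]
pink top/bot [286.6525427  308.96486674] [272.34918279 536.48908676]
60 404 420 413.2
70 401 418 413.0
80 400 418 410.375
[399.62318512 326.93362025]
[401.29222768 301.0009006 ]
410 350 439
450 356 434
480 355 436
```

```bash
python3 -m creep '[[0.002,0.001,0.03,0.0,0,0],[0.002,0.001,0.06,0,0,0],[0.002,0.001,0.08,0,0,0],[0.002,0.001,0.1,0,0,0],[0.002,0.001,0.1,0,0,0]]'
python3 - <<'E'
from h import *
look('w5',[box(.5,-.245,-.3)[[1,3,7,5]]],(.5,-.246,.1),2); go(.5,-.244,.157,1.27); go(.5,-.244,.231,1.27)
E
```

```text
time_s: 7.6
eef_pos: [0.4991, -0.2415, 0.2238]
tool_rot: [-0.003, 0.805, 0.593, -0.0]
contact_force: [-1.8, 0.4, -2.2]
grip_width: 0.223
origin 252 104 state 7.6 [ 0.49908706 -0.24153123  0.22379893] [-3.46188673e-03  8.05300154e-01  5.92857085e-01 -3.92126710e-04] [-0.45  0.24 -0.18  1.16  0.    1.42]
go [-0.0025  0.0015  0.0858] [-0.0013 -0.001  -0.0003] rows>= 1.6
go [-0.0022  0.0011 -0.0067] [-0.0013 -0.001  -0.0003] rows>= 0.1
```

View pics/w5.png

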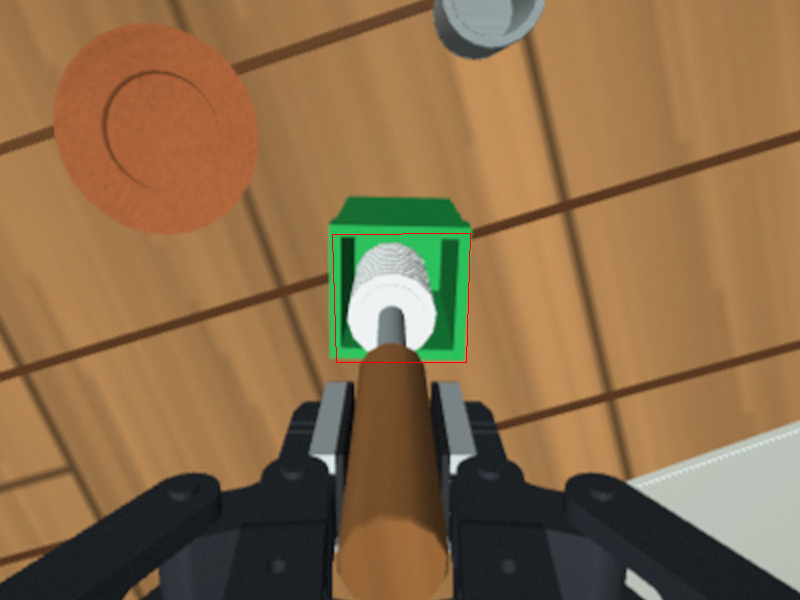

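Head is inside the mouth, about 8 px left of the pot's centre (head x≈392, mouth 342–458); correct sideways ~2 mm and scrub.

```bash
python3 -m creep '[[-0.001,0.003,0,-0.001,-0.001,0],[-0.001,0.003,0.01,-0.001,-0.001,0],[-0.001,0.003,0.03,-0.001,-0.001,0],[-0.001,0.003,0.05,-0.001,-0.001,0],[-0.001,0.003,0.07,-0.001,-0.001,0],[-0.001,0.003,0.084,-0.001,-0.001,0],[-0.001,0.003,0.084,-0.001,-0.001,0],[-0.001,0.003,0.084,-0.001,-0.001,0],[-0.001,0.003,0.084,-0.001,-0.001,0],[-0.001,0.003,0.084,-0.001,-0.001,0]]'
python3 - <<'E'
from h import *
go(.501,-.243,.157,1.27); go(.501,-.243,.233,1.27)
E
```

```text
time_s: 8.48
eef_pos: [0.5024, -0.2436, 0.1597]
tool_rot: [0.001, 0.805, 0.593, 0.0]
contact_force: [-0.2, -0.5, -0.5]
grip_width: 0.22
go [ 0.0002 -0.0019  0.0033] [ 0.0003  0.0001 -0.0003] rows>= 0.1
go [ 0.0002 -0.0018 -0.0917] [ 0.0003  0.0001 -0.0003] rows>= 1.8
```

```bash
python3 -m creep '[[0,-0.001,0.003,0,0,0],[0,-0.001,0.003,0,0,0],[0,-0.001,0.003,0,0,0],[0,-0.001,-0.02,0,0,0],[0,-0.001,-0.04,0,0,0],[0,-0.001,-0.06,0,0,0],[0,-0.001,-0.08,0,0,0],[0,-0.001,-0.092,0,0,0],[0,-0.001,-0.092,0,0,0],[0,-0.001,-0.092,0,0,0],[0,-0.001,-0.092,0,0,0],[0,-0.001,-0.092,0,0,0]]'
python3 - <<'E'
from h import *
go(.501,-.243,.157,1.27)
E
```

```text
time_s: 9.48
eef_pos: [0.5009, -0.243, 0.232]
tool_rot: [-0.0, 0.805, 0.593, -0.0]
contact_force: [-0.3, 0.9, -1.2]
grip_width: 0.223
go [0.     0.0002 0.0938] [-0.0003 -0.     -0.0003] rows>= 1.8
```

```bash
python3 -m creep '[[0,0,0.02,0,0,0],[0,0,0.04,0,0,0],[0,0,0.06,0,0,0],[0,0,0.08,0,0,0],[0,0,0.094,0,0,0],[0,0,0.094,0,0,0],[0,0,0.094,0,0,0],[0,0,0.094,0,0,0],[0,0,0.094,0,0,0],[0,0,0.094,0,0,0]]'
python3 -m creep '[[0,0,-0.02,0,0,0],[0,0,-0.04,0,0,0],[0,0,-0.06,0,0,0],[0,0,-0.08,0,0,0],[0,0,-0.092,0,0,0],[0,0,-0.092,0,0,0],[0,0,-0.092,0,0,0],[0,0,-0.092,0,0,0],[0,0,-0.092,0,0,0]]'
python3 - <<'E'
from h import *
go(.501,-.243,.31,1.27);go(.585,-.0188,.31,1.27)
E
```

```text
time_s: 10.32
eef_pos: [0.5013, -0.2432, 0.1576]
tool_rot: [0.0, 0.805, 0.593, -0.0]
contact_force: [0.3, 0.6, -0.7]
grip_width: 0.222
time_s: 11.07
eef_pos: [0.5007, -0.2429, 0.23]
tool_rot: [-0.001, 0.805, 0.593, -0.0]
contact_force: [-0.3, 0.3, -1.5]
grip_width: 0.221
go [-0.      0.0003 -0.1   ] [-0.0005 -0.     -0.0003] rows>= 1.9
go [ 0.2988  0.0172 -0.1   ] [-0.0005 -0.     -0.0003] rows>= 6.1
```

```bash
python3 -m creep '[[0,0,-0.03,0,0,0],[0,0,-0.06,0,0,0],[0,0,-0.09,0,0,0],[0,0,-0.1,0,0,0],[0.03,0.002,-0.1,0,0,0],[0.06,0.004,-0.1,0,0,0],[0.1,0.006,-0.1,0,0,0],[0.14,0.008,-0.1,0,0,0],[0.18,0.01,-0.1,0,0,0],[0.22,0.013,-0.1,0,0,0],[0.26,0.015,-0.1,0,0,0],[0.29,0.017,-0.1,0,0,0],[0.299,0.017,-0.1,0,0,0],[0.299,0.017,-0.1,0,0,0],[0.299,0.017,-0.1,0,0,0],[0.299,0.017,-0.1,0,0,0],[0.299,0.017,-0.1,0,0,0]]'
python3 - <<'E'
from h import *
look('w6',[cyl(.584,-.019,.03,0,.085)[60:],cyl(.584,-.019,.024,0,.085)[60:],cyl(.585,-.019,.017,0,.16)[60:]],(.585,-.019,.1),2)
go(.585,-.0188,.157,1.27)
E
```

```text
time_s: 12.48
eef_pos: [0.5844, -0.0199, 0.3098]
tool_rot: [-0.001, 0.806, 0.592, -0.001]
contact_force: [0.3, 0.4, -1.0]
grip_width: 0.222
origin 246 50 state 12.4833 [ 0.58443356 -0.01987382  0.30979853] [-6.52072278e-04  8.05857557e-01  5.92108652e-01 -7.19173797e-04] [-0.03  0.27  0.05  1.36  0.    1.84]
go [0.0014 0.0005 0.1912] [-0.0005  0.     -0.0009] rows>= 3.7
```

View pics/w6.png

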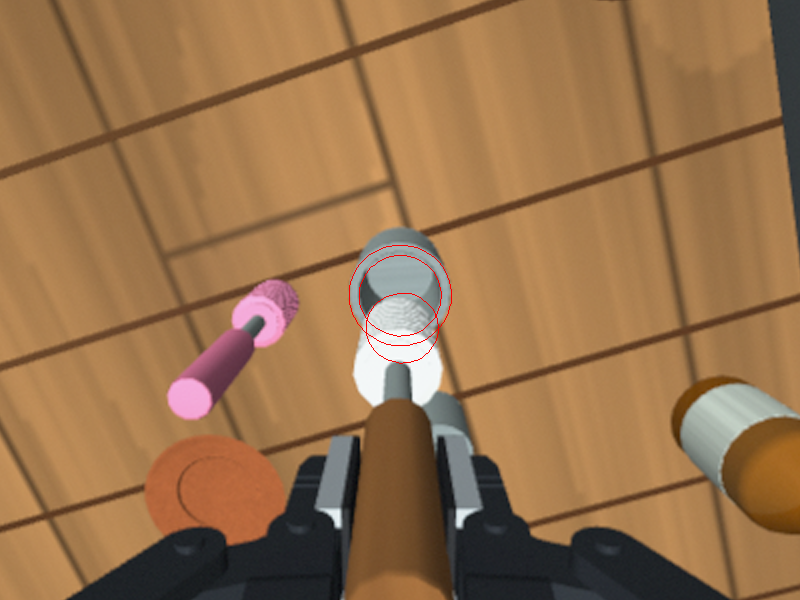

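Stand rim centre (400,290), brush head aligned above it laterally (402). Lower it.

```bash
python3 -m creep '[[0.002,0.001,0.02,0,0,0],[0.002,0.001,0.04,0,0,0],[0.002,0.001,0.06,0,0,0],[0.002,0.001,0.08,0,0,0],[0.002,0.001,0.1,0,0,0],[0.002,0.001,0.12,0,0,0],[0.002,0.001,0.14,0,0,0],[0.002,0.001,0.16,0,0,0],[0.002,0.001,0.18,0,0,0],[0.002,0.001,0.19,0,0,0],[0.002,0.001,0.191,0,0,0],[0.002,0.001,0.191,0,0,0],[0.002,0.001,0.191,0,0,0],[0.002,0.001,0.191,0,0,0]]'
python3 - <<'E'
from h import *
go(.585,-.0185,.1555,1.27)
E
```

```text
time_s: 13.7
eef_pos: [0.5862, -0.0186, 0.1582]
tool_rot: [-0.0, 0.806, 0.592, 0.0]
contact_force: [-0.8, -0.6, 0.1]
grip_width: 0.225
go [-0.0003 -0.0015  0.0034] [-0.     -0.0001 -0.0009] rows>= 0.1
```

```bash
python3 -m creep '[[0,-0.001,0.001,0,0,0],[0,-0.001,0.003,0,0,0],[0,-0.001,0.003,0,0,0],[0,-0.001,0.003,0,0,0],[0,-0.001,0.003,0,0,0]]'
python3 -m creep '[[0,0,0,0,0,0],[0,0,0,0,0,0],[0,0,0,0,0,0],[0,0,0,0,0,0],[0,0,0,0,0,0],[0,0,0,0,0,0],[0,0,0,0,0,0],[0,0,0,0,0,0],[0,0,0,0,0,0],[0,0,0,0,0,0],[0,0,0,0,0,0],[0,0,0,0,0,0]]' -1
python3 - <<'E'
from h import *
x,y,z=get_state()['eef_pos']
go(x,y,.26,1.27);go(.501,-.244,.26,1.27)
E
```

```text
time_s: 14.12
eef_pos: [0.5854, -0.0184, 0.1559]
tool_rot: [-0.0, 0.806, 0.592, 0.0]
contact_force: [0.4, 0.4, -0.8]
grip_width: 0.222
time_s: 15.12
eef_pos: [0.5854, -0.0183, 0.1559]
tool_rot: [-0.0, 0.806, 0.592, 0.0]
contact_force: [-1.1, -0.1, -0.0]
grip_width: 1.005
go [ 0.     -0.     -0.1302] [-0.     -0.0001 -0.0009] rows>= 2.5
go [-0.3007 -0.0164 -0.1302] [-0.     -0.0001 -0.0009] rows>= 6.3
```

```bash
python3 -m creep '[[0,0,-0.03,0,0,0],[0,0,-0.06,0,0,0],[0,0,-0.1,0,0,0],[0,0,-0.13,0,0,0],[0,0,-0.13,0,0,0],[-0.03,-0.002,-0.13,0,0,0],[-0.07,-0.004,-0.13,0,0,0],[-0.11,-0.006,-0.13,0,0,0],[-0.15,-0.008,-0.13,0,0,0],[-0.19,-0.01,-0.13,0,0,0],[-0.23,-0.013,-0.13,0,0,0],[-0.27,-0.015,-0.13,0,0,0],[-0.301,-0.016,-0.13,0,0,0],[-0.301,-0.016,-0.13,0,0,0],[-0.301,-0.016,-0.13,0,0,0],[-0.301,-0.016,-0.13,0,0,0],[-0.301,-0.016,-0.13,0,0,0]]'
python3 - <<'E'
from h import *
look('w7',[box(.501,-.244,-.3)[[1,3,7,5]]],(.501,-.244,.1),2)
a=cv2.imread('pics/w7.png')
cv2.imwrite('pics/s7raw.png',capture('side')[:,:,::-1]); s=cv2.resize(cv2.imread('pics/s7raw.png')[100:220,300:440],None,fx=2,fy=2)
a[:240,:280]=s; cv2.imwrite('pics/w7.png',a)
go(.501,-.244,.065,1.27)
E
```

```text
time_s: 16.53
eef_pos: [0.5015, -0.2434, 0.2596]
tool_rot: [-0.0, 0.806, 0.593, 0.0]
contact_force: [-0.2, 0.9, 0.3]
grip_width: 1.004
origin 245 75 state 16.5333 [ 0.50149557 -0.24337762  0.25955861] [-3.69262197e-04  8.05567506e-01  5.92503863e-01  1.69574064e-04] [-0.45  0.23 -0.12  1.23  0.    1.42]
go [-0.0012 -0.0004  0.2434] [-0.0001 -0.0002 -0.0004] rows>= 4.7
```

View pics/w7.png

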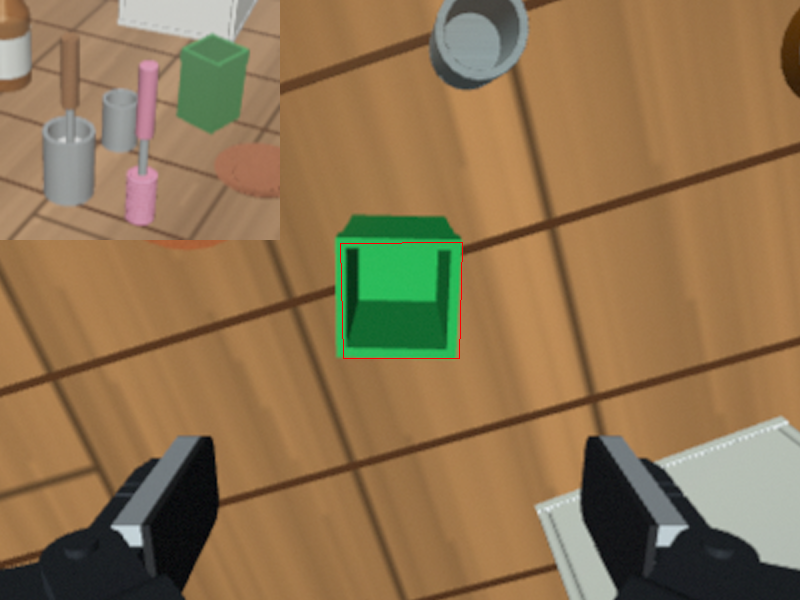

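Brush stands in its stand (inset); pot rim 337–461, centred between the fingers and square to them. Descend, grip.

```bash
python3 -m creep '[[-0.001,-0.001,0.04,0,0,0],[-0.001,-0.001,0.08,0,0,0],[-0.001,-0.001,0.11,0,0,0],[-0.001,-0.001,0.14,0,0,0],[-0.001,-0.001,0.17,0,0,0],[-0.001,-0.001,0.2,0,0,0],[-0.001,-0.001,0.23,0,0,0],[-0.001,-0.001,0.253,0,0,0],[-0.001,-0.001,0.253,0,0,0],[-0.001,-0.001,0.253,0,0,0],[-0.001,-0.001,0.253,0,0,0],[-0.001,-0.001,0.253,0,0,0]]'
python3 -m creep '[[0,0,0,0,0,0],[0,0,0,0,0,0],[0,0,0,0,0,0],[0,0,0,0,0,0],[0,0,0,0,0,0],[0,0,0,0,0,0],[0,0,0,0,0,0],[0,0,0,0,0,0],[0,0,0,0,0,0],[0,0,0,0,0,0]]' 1 40
```

```text
time_s: 17.63
eef_pos: [0.502, -0.244, 0.059]
tool_rot: [0.001, 0.805, 0.593, 0.001]
contact_force: [-0.4, -0.4, 0.3]
grip_width: 0.999
time_s: 18.47
eef_pos: [0.5029, -0.2445, 0.0603]
tool_rot: [0.002, 0.805, 0.593, 0.001]
contact_force: [-0.3, 0.5, 6.9]
grip_width: 0.674
```

```bash
python3 -m creep '[[0,0,-0.01,0,0,0],[0,0,-0.03,0,0,0],[0,0,-0.05,0,0,0],[0,0,-0.07,0,0,0],[0,0,-0.09,0,0,0],[0,0,-0.11,0,0,0],[0,0,-0.13,0,0,0],[0,0,-0.15,0,0,0],[0,0,-0.17,0,0,0],[0,0,-0.18,0,0,0],[0,0,-0.187,0,0,0],[0,0,-0.19,0,0,0],[0,0,-0.19,0,0,0],[0,0,-0.19,0,0,0],[0,0,-0.19,0,0,0],[0,0,-0.19,0,0,0],[0,0,-0.19,0,0,0],[0,0,-0.19,0,0,0],[0,0,-0.19,0,0,0],[0,0,-0.19,0,0,0]]'
python3 - <<'E'
from h import *
s=get_state(); im=capture('side')[:,:,::-1]; b=cv2.resize(im[20:240,290:500],None,fx=2.7,fy=2.7,interpolation=cv2.INTER_CUBIC)
C=cam('side'); x,y,z=s['eef_pos']; P=box(x,y,-.3)+[0,0,z-.0603]
for p in proj(C,P): cv2.circle(b,tuple(int(v) for v in (p+.5-[290,20])*2.7),3,(0,0,255),1)
cv2.imwrite('pics/end.png',b); print(s['eef_pos'],s['qvel'].round(4),s['time_s'])
E
```

```text
time_s: 20.13
eef_pos: [0.5022, -0.2443, 0.2122]
tool_rot: [0.002, 0.805, 0.593, 0.001]
contact_force: [0.8, -0.4, -2.4]
grip_width: 0.674
[ 0.50221007 -0.24426115  0.21223146] [ 0.0006 -0.0012  0.0003 -0.0007 -0.0014 -0.0014] 20.1333
```

View pics/end.png

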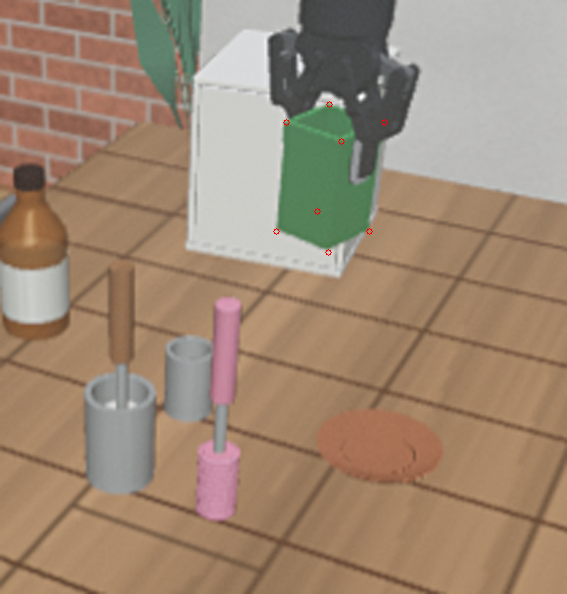

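The pot's corners sit on the prediction (lifted ~15 cm, level), the brush is in its stand, nothing else moved.

```bash
python3 -c "
from workcell import *
hand_in()"
```

```text
the job is handed in; nothing more can be done
```

I scrubbed the square pot with two down-and-up strokes, put the brush back in its stand and let it go. The pot is now held about 15 cm above the bench. I handed in at about 20 s of the 72 s allowed; no verdict was reported.

**Scrubbing:** by the arm's readings, the brush foot reached about 1 cm above the pot's underside both times and came up to about 8 cm. I took no picture of the foot at the bottom.

**Last checks:**
- **Pot:** underside about 0.15 m up, level, and all eight corners lie within a few pixels of where they should be in the side view. The grip opening reads about 57 mm against the pot's 58 mm, and the joints are practically still.
- **Brush:** upright in its stand with the gripper open and clear of it. This comes from the side picture only, not measured to the millimetre.
- **Other things:** those in the last picture (bottle, saucer, pink brush, small tube) look unmoved. The round and wide pots were outside that picture; the gripper never went near them.

**Disagreements:** wrist-camera positions differed from the other cameras by 2–4 mm, so I allowed for that. On the way to the brush the last joint hit its range limit and the arm stopped short. I turned the gripper about a quarter turn and carried on.

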